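# Fit a splined yoke to a capped gearmotor shaft

## Task

Pull the transport cap off the gearmotor's tilted shaft and leave it in the shallow tray, then take the forked yoke, push it onto the splined shaft, rocking it until the teeth mesh, and press it fully home against the flange. Leave the other things on the bench where they are, and let go of everything at the end.

Things in the scene. Friction and masses are not known exactly. Their poses are not given: they have to be found in the camera images.
- gearmotor: Dark finned motor block (80 x 80 x 85 mm) held fixed in an aluminium cradle, its shaft pointing up and leaning 30 degrees from vertical towards the robot's side (cradle yaw up to 20 degrees). Origin: centre of the flat flange face (66 mm diameter) from which the shaft stands, 120 mm above the bench; z axis = shaft axis, outwards and up; y axis level.
- tooth_ends (a point): Point on the shaft axis 28 mm out from the flange: here the 6 equal straight teeth end (60 degrees apart, 5.5 mm wide, 30 mm over the tips, 22 mm core, running down to the flange). Their angle about the axis differs every time and is not given: press lightly on the tooth ends and turn the yoke to and fro, up to 30 degrees each way, until it drops in; free play is about 6 degrees either side.
- shaft_tip (a point): Tip of the steel shaft, on its axis, 38 mm from the flange. From tooth ends to tip it is a plain nose of 22 mm diameter, tapering over the last 5 mm to 12 mm. The shaft turns only against the gearbox's stiff friction (0.6 N m), so it stays put under a rocking bore. The cap hides it at first. Axes as the gearmotor's; they do not turn with the shaft.
- cradle: Fixed aluminium cradle under the gearmotor. Origin on the bench straight below the flange centre; its x axis points level, opposite to the shaft's lean; z up. Base plate 200 x 130 x 12 mm, from x -60 to +140 mm, y -65 to +65 mm; the motor reaches to about x +95 mm.
- cap: Plain grey plastic transport cap, a round cup 42 mm in diameter and 52 mm long, upside down over the shaft. Starts pushed down to the flange, coaxial with the shaft within 2 mm, sitting loosely (bore 34 mm). Origin: centre of its open end, z axis along its length to the closed end. About 60 g.
- cap_mid (a point): The cap's middle: on its axis, 26 mm from either end.
- yoke: Steel yoke, 86 mm tall, 0.28 to 0.46 kg, standing bore down and fork up, left or right, at any yaw. Origin: centre of the bore's mouth (underside), z up along the bore to the fork. Round barrel 48 mm in diameter, 46 mm tall, foot collar 62 x 8 mm; bore 40 mm deep, 33 mm wide, with 6 inward teeth (5.5 mm wide, 25 mm between tips, from the mouth 28 mm deep, one on the +x axis). On the flange it is fully home.
- yoke_grip (a point): Middle of the yoke's fork, on its axis 66 mm above the mouth; axes as the yoke's. Two parallel ears stand here, z 46 to 86 mm above the mouth, each 10 mm thick and 30 mm wide (along x); their outer faces are flat, at y -26 and +26 mm, so that a grip over both is 52 mm wide.
- tray: Fixed shallow black open tray 110 x 160 x 40 mm (x, y, height), walls and floor 4 mm. Origin: centre of its underside, z up. Stands left or right.
- coupling: Bystander: steel coupling half with a smooth bore, same barrel and foot as the yoke but with a single central tongue on top (40 x 14 mm), 80 mm tall; stands on the other side from the yoke. Origin: centre of the underside.
- enclosure: Bystander: black box with a fan and fins on top, 110 x 130 x 48 mm, on the other side from the tray. Origin: centre of the underside.
- tin: Bystander: small round tin, 48 mm diameter, 50 mm tall, in front of the cradle. Origin: centre of the underside.
- screwdriver: Bystander: screwdriver about 200 mm long, lying on the right. Origin under its middle.
- mug: Bystander: white mug 76 mm across, 90 mm tall, on the left. Origin: centre of the underside.
- wrench: Bystander: wrench lying behind the cradle. Origin under its middle.
- bottle: Bystander: white bottle with a black cap, 44 mm diameter, 130 mm tall, behind the cradle on the left. Origin: centre of the underside.
There are look-alikes about, which are no part of the job. What is shaped like the cradle but turquoise is not meant.

How it is judged:
By the outcome, as a careful person would: the job done as asked, in the order asked, and still so for the second after the job is handed in, with the robot touching nothing.
It also fails if it takes over 64 s, if anything falls off the work surface, if the arm or the gripper's body presses on something with over 40 N, if the wrist force passes 120 N, or if a joint passes its speed limit or range.

## Robot

A 7-joint arm with a two-finger parallel gripper is mounted at the origin on the work surface. World frame = base frame: x ahead of the robot, y to its left, z up, the work surface at z = 0. Lengths are in m, angles in rad, forces in N, time in s.
With the tool pointing down it reaches from about 0.35 to 0.775 m from the base axis. Payload 3.1 kg.
Tool frame: the origin (TCP) lies where the fingers leave the gripper's body, on its centre line; the fingertips stand 73 mm ahead of it and the grasp point (between the pads) lies 54 mm ahead of it (robot.finger_overhang is the distance from the TCP to the fingertips, in m); z points along the fingers, y is the line along which they close (so a half turn about z gives the same grasp; the last joint's range is limited). The gripper opens to 85 mm and grips with 20 to 120 N. Pads are 22 mm wide; open, the fingers measure 114 mm over their backs; the gripper's body (76 mm by 85 mm) begins 54 mm behind the grasp point. The pads swing forward as they close: fully open they stand 13 mm farther back than shut.
Start: joints at [-1.165, 0.311, 0.014, 1.512, -0.004, 1.319, -0.027], TCP at [0.238, 0.496, 0.304] pointing down, gripper open.
Joint ranges: [-2.7, 2.7], [-0.3, 1.91], [-1.27, 1.3], [0.12, 2.57], [-1.44, 4.58], [0.2, 2.03], [-3.05, 3.05]. Speed limits (rad/s): [2.79, 2.79, 3.14, 3.14, 3.14, 3.14, 3.14].

## Interface

Orientations are given as a unit quaternion [x, y, z, w].
In Python, from rig import robot gives the robot as it stands. The module is installed in compiled form; this text tells all that it offers.
- The arm moves only by the shell command python3 -m jog 'ROWS'. ROWS is a JSON object of lists of equal length, an entry for each row: "linear": the shift along the tool's x, y, z in mm, a list of three; "turn": the turn, a rotation vector about the tool's x, y, z in degrees, a list of three; "fingers": the closure in counts, from 0 (fully open) to 255 (shut). A call has exactly 8 rows; each row shifts and turns the commanded pose from where the row before left it, along the tool's axes as they then stand; what a row does not reach is not made up. A row lasts 1/8 s, in which the tool goes at most 62.5 mm and 10.7 degrees, less where a joint would pass 70% of its speed; a pose out of reach is approached as far as the arm can. A call with a gripper value outside its range is refused whole. The fingers move at their own pace and stop on an object; the grip force is fixed at half the most. Time passes only in rows, so rows that do not move let the fingers close, or fill a call up. It gives the time, the measured TCP pose, the force, the opening and the grip force at its end, in the units of the state.
- robot.get_obs(): the state, without advancing time (a new reading comes with each control period).
- robot.capture(name): name is "scene" or "top" or "wrist"; returns a dict with "frame" (400x640x3 uint8, red, green, blue), "range_z" (400x640 float32, m along the optical axis (not along the pixel's ray), 0 where there is no reading), "vfov" (degrees; the focal length in pixels is half the picture's height over the tangent of half this angle, whatever the lens; pixels are square), "cx", "cy" (the principal point, pixels), "k1" (the pictures are not rectified: a ray, as slopes to the right and down, at radius r is drawn at 1 + k1 r^2 times it, then the intrinsics apply), "cam_to_world" (4x4, takes a point from camera to world coordinates). Camera axes: x right, y up, looking along -z (the intrinsics and any distortion apply to the point x, -y, -z); pixel columns grow to the right and rows downward; lengths in m; the calibration is good to about 2 mm. A picture is of the moment at which its call begins.
- robot.finish_job(): hands the job in; it is judged then, once.
The state is a dict: "time": time; "q": joint angles; "qvel": joint speeds; "effort": joint torques, N m; "tcp_pos": TCP position; "orientation": TCP orientation; "wrist_force": force on the tool from outside, world axes, zero at the start; "torque": the same for the moment, N m; "finger_gap": opening from 0.0 (shut) to 1.0 (fully open); "finger_force": force on a finger pad.
Only numpy, scipy, OpenCV 4.12 (cv2) and the standard library are available. Lean on these libraries where they do the work, as an engineer would, in place of code of your own. Each camera call takes 0.05 s, during which the arm holds its last target. There are 200 camera calls.

## Working session

There is one attempt and no reset: what is moved stays moved. The work goes in short steps, Python scripts to look and compute and a shell command to move; the robot and the scene stay as the last step left them, time stands still between calls to the robot, and variables do not carry over. Pictures are saved under pics/ and viewed, at most 10 in all, crops included, and the job is handed in when it is done.

```bash
mkdir -p pics
cat > h.py <<'E'
import numpy as np, cv2
from rig import robot
from scipy.spatial.transform import Rotation as R
def cloud(c):
    d=c["range_z"]; h,w=d.shape; f=h/2/np.tan(np.radians(c["vfov"])/2)
    v,u=np.mgrid[0:h,0:w].astype(float)
    K=np.array([[f,0,c["cx"]],[0,f,c["cy"]],[0,0,1]])
    # undistort: fixed point
    xd=(u-c["cx"])/f; yd=(v-c["cy"])/f; x,y=xd.copy(),yd.copy()
    for _ in range(15):
        s=1+c["k1"]*(x*x+y*y); x,y=xd/s,yd/s
    P=np.stack([x*d,-y*d,-d,np.ones_like(d)],-1)@np.array(c["cam_to_world"]).T
    P=P[...,:3]; P[d<=0]=np.nan
    return P
def save(c,n): cv2.imwrite(f"pics/{n}.png",c["frame"][...,::-1])
E
python3 - <<'E'
from h import *
for n in("scene","top"):
    c=robot.capture(n); save(c,n); P=cloud(c); np.savez(n+".npz",P=P,F=c["frame"])
    print(n,c["vfov"],c["k1"],np.round(c["cam_to_world"],3).tolist())
o=robot.get_obs();print(o)
E
```

```text
scene 46.41843878474878 -0.0003640268084589056 [[0.7, -0.617, 0.359, 0.972], [0.714, 0.6, -0.36, -0.496], [0.007, 0.509, 0.861, 1.276], [0.0, 0.0, 0.0, 1.0]]
top 50.69674183823721 -0.10548947592167271 [[0.003, 0.998, -0.066, 0.366], [-1.0, 0.002, -0.007, 0.012], [-0.007, 0.066, 0.998, 1.439], [0.0, 0.0, 0.0, 1.0]]
{'time': 0.1, 'q': array([-1.16468155,  0.31162642,  0.01397444,  1.51289569, -0.00436557,
        1.31923997, -0.02723273]), 'qvel': array([-0.00092248, -0.00271904, -0.00058915, -0.00204066,  0.000609  ,
        0.00122223, -0.00114966]), 'effort': array([ 9.13271324e-04, -3.80850756e+01,  1.46808196e-01, -2.31239909e+01,
        1.23836604e-02,  8.13314226e-03, -2.56143778e-05]), 'tcp_pos': array([0.23790906, 0.49531453, 0.30294052]), 'orientation': array([ 2.22006877e-01,  9.75044513e-01, -1.05440370e-03, -1.80125248e-04]), 'wrist_force': array([-0.24166255, -0.49330654,  0.22726123]), 'torque': array([-0.00240776, -0.02167675, -0.01403392]), 'finger_force': 0.0, 'finger_gap': 1.0026907649732268}
```

View pics/top.png

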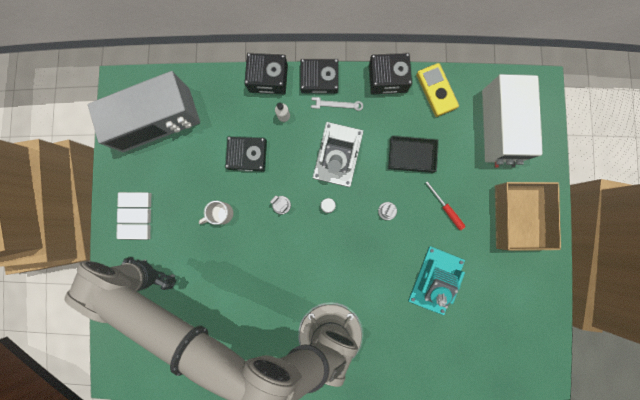

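View pics/scene.png

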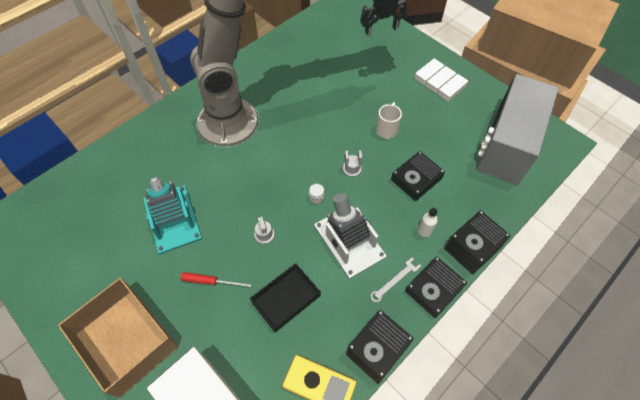

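The top view shows the cradle at (338,155) with the cap at (337,160). The yoke is at (281,205), its two ears also visible at (352,162) in the scene view. The coupling is at (388,211), the tin at (328,206) and the tray at (413,154).

Run:
```python
from h import *
for n,boxes in (("top",dict(cr=(308,118,368,190),yoke=(266,190,297,220),coup=(372,198,404,224),tray=(384,132,442,176),tin=(316,196,340,216))),("scene",dict(cr=(310,190,388,275),yoke=(338,146,368,178),coup=(250,212,276,246),tray=(246,262,324,332),tin=(305,182,328,206)))):
    z=np.load(n+".npz");P=z["P"];F=z["F"].astype(int)
    for k,(a,b,c,d) in boxes.items():
        p=P[b:d,a:c].reshape(-1,3);f=F[b:d,a:c].reshape(-1,3)
        ok=~np.isnan(p[:,0]);p=p[ok];f=f[ok]
        green=(f[:,1]-f[:,0]>25)
        if k=="cr":
            m=(abs(p[:,2]-.012)<.006)&(f.min(1)>130)
            r=cv2.minAreaRect((p[m,:2]*1000).astype(np.float32));print(n,k,m.sum(),r)
            m=p[:,2]>.125
            q=p[m]; print(' high pts',m.sum(),q.mean(0).round(4),q.max(0).round(4),q.min(0).round(4)); np.save(n+"_hi.npy",q)
        elif k=="yoke" or k=="coup":
            m=p[:,2]>.068;q=p[m];r=cv2.minAreaRect((q[:,:2]*1000).astype(np.float32));print(n,k,m.sum(),q[:,2].max(),r)
            m=(p[:,2]>.004)&~green;r=cv2.minAreaRect((p[m,:2]*1000).astype(np.float32));print('  all',r)
        else:
            m=(p[:,2]>.03);r=cv2.minAreaRect((p[m,:2]*1000).astype(np.float32));print(n,k,m.sum(),r,p[m,2].max())
```

```text
top cr 1012 ((613.449951171875, -22.76561737060547), (132.61795043945312, 201.9656982421875), 76.60088348388672)
 high pts 410 [ 0.5787 -0.0162  0.1462] [0.623  0.0167 0.1814] [ 0.5308 -0.0619  0.1252]
top yoke 65 0.09183845754263742 ((438.4964294433594, 168.3274688720703), (52.609336853027344, 27.68447494506836), 48.85289001464844)
  all ((436.90625, 167.61874389648438), (55.25452423095703, 60.13783645629883), 47.08626937866211)
top coup 59 0.08812379856885943 ((417.9776611328125, -192.1055145263672), (14.20560073852539, 38.46208953857422), 64.46456909179688)
  all ((419.3184814453125, -192.28170776367188), (57.72929763793945, 58.839195251464844), 45.835350036621094)
top tray 259 ((612.2620239257812, -277.8373107910156), (164.0828399658203, 111.81548309326172), 85.88851928710938) 0.04918960819488927
top tin 166 ((435.5847473144531, 9.308277130126953), (45.961822509765625, 45.04130554199219), 63.72654724121094) 0.05856275297226565
scene cr 1050 ((613.6026611328125, -25.77251434326172), (130.0688018798828, 200.98159790039062), 76.58085632324219)
 high pts 507 [ 0.5796 -0.0205  0.1441] [0.6229 0.0127 0.1749] [ 0.5322 -0.0641  0.125 ]
scene yoke 72 0.08838328866546519 ((440.5140075683594, 165.76962280273438), (52.415916442871094, 30.76396942138672), 48.767486572265625)
  all ((441.9973449707031, 163.17913818359375), (55.91284942626953, 57.45671463012695), 44.194786071777344)
scene coup 69 0.08618454428271627 ((419.6083679199219, -194.07684326171875), (13.58544635772705, 45.67045593261719), 66.06366729736328)
  all ((423.0321044921875, -196.09243774414062), (60.133872985839844, 53.48944854736328), 64.27635955810547)
scene tray 380 ((612.8203735351562, -280.10296630859375), (161.1297149658203, 112.05516052246094), 85.4023666381836) 0.047861992468298364
scene tin 191 ((438.05474853515625, 6.590951919555664), (46.797523498535156, 44.91421890258789), 10.669197082519531) 0.05510410278165656
```

```bash
cat >> h.py <<'E'
YAW=np.radians(-13.4); FL=np.array([.5746,-.0150,.120])
CX=np.array([np.cos(YAW),np.sin(YAW),0]); AX=-.5*CX+np.array([0,0,.8660254])
def tiltR(phi=0):  # tool z = -AX, tool y level, then turned phi deg about tool z
    y=np.array([-CX[1],CX[0],0]); z=-AX
    return R.from_matrix(np.stack([np.cross(y,z),y,z],1))*R.from_rotvec([0,0,phi],degrees=True)
def downR(ydir): # tool down, closing along ydir (deg)
    a=np.radians(ydir); y=np.array([np.cos(a),np.sin(a),0]); z=np.array([0,0,-1.])
    return R.from_matrix(np.stack([np.cross(y,z),y,z],1))
def plan(p1,R1,n,p0=None,R0=None):
    o=robot.get_obs()
    p0=o["tcp_pos"] if p0 is None else p0; R0=R.from_quat(o["orientation"]) if R0 is None else R0
    rv=(R0.inv()*R1).as_rotvec(degrees=True)/n; d=(p1-p0)*1000/n
    L=[(R0*R.from_rotvec(rv*i,degrees=True)).inv().apply(d).round(1).tolist() for i in range(n)]
    print("turn/row",rv.round(2).tolist(),"total d",(d*n).round(1).tolist())
    print("linear",L)
    return p1,R1
E
python3 - <<'E'
from h import *
plan(FL+.145*AX,tiltR(),16)
E
```

```text
turn/row [-0.21, -1.87, -0.75] total d [266.2, -493.5, -57.4]
linear [[-28.3, -20.6, 3.6], [-27.9, -21.0, 4.5], [-27.5, -21.4, 5.3], [-27.0, -21.7, 6.1], [-26.5, -22.1, 6.9], [-26.0, -22.5, 7.7], [-25.5, -22.8, 8.4], [-24.9, -23.2, 9.2], [-24.3, -23.6, 9.9], [-23.6, -23.9, 10.6], [-22.9, -24.2, 11.3], [-22.2, -24.6, 11.9], [-21.5, -24.9, 12.5], [-20.8, -25.2, 13.1], [-20.0, -25.5, 13.7], [-19.2, -25.9, 14.3]]
```

```bash
python3 -m jog '{"linear":[[-28,-21,4],[-28,-21,4],[-27,-21,5],[-27,-22,6],[-26,-22,7],[-26,-22,8],[-25,-23,8],[-25,-23,9]],"turn":[[-0.2,-1.9,-0.75],[-0.2,-1.9,-0.75],[-0.2,-1.9,-0.75],[-0.2,-1.9,-0.75],[-0.2,-1.9,-0.75],[-0.2,-1.9,-0.75],[-0.2,-1.9,-0.75],[-0.2,-1.9,-0.75]],"fingers":[0,0,0,0,0,0,0,0]}'
python3 -m jog '{"linear":[[-24,-24,10],[-24,-24,11],[-23,-24,11],[-22,-25,12],[-21,-25,13],[-21,-25,13],[-20,-26,14],[-19,-26,14]],"turn":[[-0.2,-1.9,-0.75],[-0.2,-1.9,-0.75],[-0.2,-1.9,-0.75],[-0.2,-1.9,-0.75],[-0.2,-1.9,-0.75],[-0.2,-1.9,-0.75],[-0.2,-1.9,-0.75],[-0.2,-1.9,-0.75]],"fingers":[0,0,0,0,0,0,0,0]}'
python3 - <<'E'
from h import *
c=robot.capture("wrist");save(c,"w1");P=cloud(c);np.savez("w1.npz",P=P,F=c["frame"]);print(np.round(c["cam_to_world"],3).tolist(),c["vfov"])
o=robot.get_obs();print(o["q"],o["tcp_pos"],R.from_quat(o["orientation"]).as_matrix().round(3).tolist())
E
```

```text
time: 1.1
tcp_pos: [0.3699, 0.2488, 0.2754]
orientation: [0.169, 0.977, -0.016, 0.132]
wrist_force: [0.8, 0.8, -0.2]
finger_gap: 1.0
finger_force: 0.0
time: 2.1
tcp_pos: [0.5023, 0.0012, 0.2471]
orientation: [0.112, 0.958, -0.031, 0.261]
wrist_force: [-0.0, -0.2, -0.0]
finger_gap: 0.997
finger_force: 0.0
[[0.23, -0.668, -0.707, 0.407], [0.973, 0.156, 0.169, 0.025], [-0.002, -0.727, 0.686, 0.273], [0.0, 0.0, 0.0, 1.0]] 70.22082180364515
[-6.34894995e-01  7.83443895e-05  5.02790921e-01  2.13802627e+00
  3.79385022e-01  5.33906283e-01  9.17633172e-01] [ 0.50261156 -0.00408863  0.24674813] [[-0.837, 0.238, 0.493], [0.203, 0.971, -0.125], [-0.508, -0.004, -0.861]]
```

View pics/w1.png

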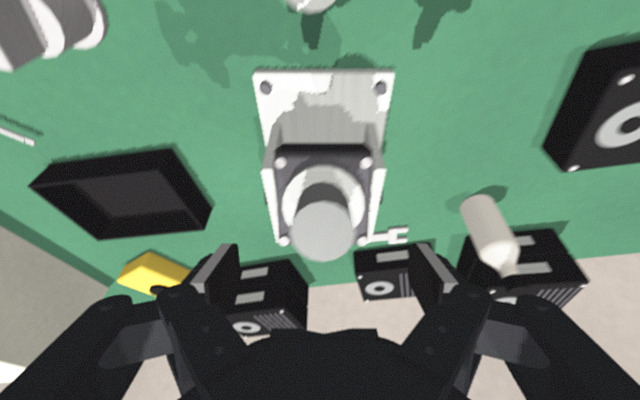

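The wrist view shows the cap coaxial between the fingers, its end disc around (322,232), with the flange ring behind it at (322,200). The tray is to the left at (130,195).

Run:
```python
from h import *
z=np.load("w1.npz");P=z["P"]
p=P[160:265,270:375].reshape(-1,3);p=p[~np.isnan(p[:,0])]
y=np.array([-CX[1],CX[0],0]); x=np.cross(y,AX)
q=(p-FL)@np.stack([x,y,AX],1)*1000  # shaft frame mm
top=q[(q[:,2]>47)&(q[:,2]<60)]
print(len(top),np.median(top[:,2]),cv2.minEnclosingCircle(top[:,:2].astype(np.float32)), top.mean(0))
fl=q[(abs(q[:,2])<4)];print(len(fl),np.median(fl[:,2]),cv2.minEnclosingCircle(fl[:,:2].astype(np.float32)))
o=robot.get_obs();g=o["tcp_pos"];print("tcp in shaft frame",((g-FL)@np.stack([x,y,AX],1)*1000).round(1))
plan(FL+.088*AX,tiltR(),8)
```

```text
3291 53.60551779949499 ((-1.2399036884307861, 0.12073782086372375), 20.955068588256836) [-2.6962318   0.19746176 53.46164248]
2001 1.5692101266948801 ((-3.54864501953125, -3.8901140689849854), 45.93942642211914)
tcp in shaft frame [  0.5  -6.1 146. ]
turn/row [-0.05, 0.07, -0.02] total d [29.2, -0.7, -50.5]
linear [[0.1, 0.8, 7.2], [0.1, 0.8, 7.3], [0.1, 0.8, 7.3], [0.1, 0.8, 7.3], [0.1, 0.8, 7.3], [0.1, 0.8, 7.3], [0.1, 0.8, 7.3], [0.1, 0.8, 7.3]]
```

```bash
python3 -m jog '{"linear":[[1,3,4],[0.5,3,6],[0,0,10],[0,0,11],[0,0,13],[0,0,13],[0,0,0],[0,0,0]],"turn":[[-0.2,0.3,-0.1],[-0.2,0.3,-0.1],[0,0,0],[0,0,0],[0,0,0],[0,0,0],[0,0,0],[0,0,0]],"fingers":[0,0,0,0,0,0,60,255]}'
python3 -m jog '{"linear":[[0,0,0],[0,0,0],[0,0,-3],[0,0,-10],[0,0,-15],[0,0,-20],[0,0,-20],[0,0,-10]],"turn":[[0,0,0],[0,0,0],[0,0,0],[0,0,0],[0,0,0],[0,0,0],[0,0,0],[0,0,0]],"fingers":[255,255,255,255,255,255,255,255]}'
python3 - <<'E'
from h import *
o=robot.get_obs();print(o["q"].round(2),o["tcp_pos"],o["finger_gap"])
c=robot.capture("wrist");save(c,"w2")
T=np.array([.6125,-.279,.04])
print("tray target");plan(T+[-.0,0.0,.17],downR(90-4),16)
E
```

```text
time: 3.15
tcp_pos: [0.5302, 0.0015, 0.1974]
orientation: [0.11, 0.96, -0.028, 0.256]
wrist_force: [-12.8, -12.6, 15.4]
finger_gap: 0.6
finger_force: 10.5
time: 4.15
tcp_pos: [0.4923, 0.0109, 0.2664]
orientation: [0.11, 0.96, -0.027, 0.257]
wrist_force: [0.5, 0.6, -0.7]
finger_gap: 0.481
finger_force: 61.9
[-0.67 -0.05  0.49  2.12  0.39  0.61  0.9 ] [0.49225949 0.01086119 0.2663536 ] 0.48084413110923446
tray target
turn/row [-0.13, 1.88, -0.55] total d [120.1, -290.1, -57.0]
linear [[-8.1, -16.0, 8.7], [-8.2, -16.1, 8.4], [-8.4, -16.2, 8.1], [-8.5, -16.3, 7.8], [-8.5, -16.4, 7.5], [-8.6, -16.5, 7.2], [-8.7, -16.6, 6.8], [-8.8, -16.7, 6.5], [-8.8, -16.8, 6.2], [-8.8, -16.9, 5.9], [-8.9, -17.0, 5.5], [-8.9, -17.1, 5.2], [-8.9, -17.2, 4.9], [-8.9, -17.3, 4.5], [-8.8, -17.4, 4.2], [-8.8, -17.5, 3.9]]
```

View pics/w2.png

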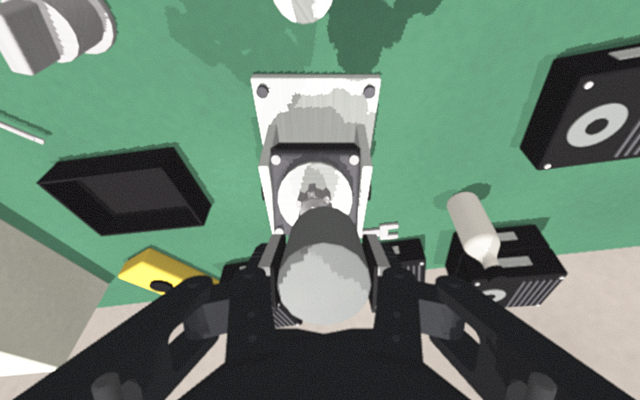

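The cap is in the fingers at (325,265) and the shaft is bare at (318,190). Next I take the cap to the tray.

```bash
python3 -m jog '{"linear":[[-8,-16,9],[-8,-16,8],[-8.5,-16,8],[-8.5,-16,8],[-8.5,-16.5,7.5],[-8.5,-16.5,7],[-8.5,-16.5,7],[-9,-16.5,6.5]],"turn":[[-0.1,1.9,-0.55],[-0.1,1.9,-0.55],[-0.1,1.9,-0.55],[-0.1,1.9,-0.55],[-0.1,1.9,-0.55],[-0.1,1.9,-0.55],[-0.1,1.9,-0.55],[-0.1,1.9,-0.55]],"fingers":[255,255,255,255,255,255,255,255]}'
python3 -m jog '{"linear":[[-9,-17,6],[-9,-17,6],[-9,-17,5.5],[-9,-17,5],[-9,-17,5],[-9,-17,4.5],[-9,-17.5,4],[-9,-17.5,4]],"turn":[[-0.1,1.9,-0.55],[-0.1,1.9,-0.55],[-0.1,1.9,-0.55],[-0.1,1.9,-0.55],[-0.1,1.9,-0.55],[-0.1,1.9,-0.55],[-0.1,1.9,-0.55],[-0.1,1.9,-0.55]],"fingers":[255,255,255,255,255,255,255,255]}'
python3 - <<'E'
from h import *
c=robot.capture("wrist");save(c,"w3");P=cloud(c)
o=robot.get_obs();print(o["q"].round(2),o["tcp_pos"],o["finger_gap"],R.from_quat(o["orientation"]).as_matrix().round(3).tolist())
c=robot.capture("top");P=cloud(c);save(c,"t3")
c=robot.capture("scene");P=cloud(c);F=c["frame"].astype(int)
p=P.reshape(-1,3);t=o["tcp_pos"]
m=(np.hypot(p[:,0]-t[0],p[:,1]-t[1])<.03)&(p[:,2]>.06)&(p[:,2]<t[2]);q=p[m];print(m.sum(),np.percentile(q[:,2],[0,2,10]))
E
```

```text
time: 5.2
tcp_pos: [0.5521, -0.1343, 0.2357]
orientation: [0.074, 0.989, -0.016, 0.126]
wrist_force: [-0.0, 0.1, -0.6]
finger_gap: 0.48
finger_force: 61.9
time: 6.2
tcp_pos: [0.6129, -0.2797, 0.2076]
orientation: [0.036, 0.999, -0.004, -0.006]
wrist_force: [0.6, -0.1, -1.1]
finger_gap: 0.477
finger_force: 61.9
[ 0.06  0.69  0.59  1.28 -0.36  1.29  2.15] [ 0.61314299 -0.28286992  0.20656191] 0.480645664214137 [[-0.997, 0.074, -0.013], [0.075, 0.997, -0.011], [0.012, -0.012, -1.0]]
236 [0.11503501 0.11847522 0.12929564]
```

```bash
python3 -m jog '{"linear":[[0,2,20],[0,1,25],[0,0,25],[0,0,20],[0,0,12],[0,0,6],[0,0,1],[0,0,0]],"turn":[[0,0,0],[0,0,0],[0,0,0],[0,0,0],[0,0,0],[0,0,0],[0,0,0],[0,0,0]],"fingers":[255,255,255,255,255,255,255,255]}'
python3 -m jog '{"linear":[[0,0,0],[0,0,0],[0,0,0],[0,0,-10],[0,0,-25],[0,0,-30],[0,0,-30],[0,0,-30]],"turn":[[0,0,0],[0,0,0],[0,0,0],[0,0,0],[0,0,0],[0,0,0],[0,0,0],[0,0,0]],"fingers":[0,0,0,0,0,0,0,0]}'
python3 - <<'E'
from h import *
c=robot.capture("wrist");save(c,"w4")
print("yoke hover: ears at 48.8deg = x dir or y?")
Y=np.array([.4395,.167,.0])
for a in (48.8,48.8+180): plan(Y+[0,0,.22],downR(a),16)
E
```

```text
time: 7.35
tcp_pos: [0.612, -0.2774, 0.1006]
orientation: [0.037, 0.999, -0.005, -0.004]
wrist_force: [-0.0, 0.1, -0.3]
finger_gap: 0.479
finger_force: 61.9
time: 8.35
tcp_pos: [0.6129, -0.2762, 0.2267]
orientation: [0.037, 0.999, -0.004, -0.005]
wrist_force: [0.1, 0.5, -0.1]
finger_gap: 1.0
finger_force: 0.0
yoke hover: ears at 48.8deg = x dir or y?
turn/row [-0.04, 0.01, 2.31] total d [-175.2, 444.4, -11.8]
linear [[12.9, 26.9, 0.4], [14.0, 26.4, 0.4], [15.1, 25.8, 0.5], [16.1, 25.1, 0.5], [17.1, 24.5, 0.5], [18.1, 23.8, 0.5], [19.0, 23.0, 0.6], [19.9, 22.2, 0.6], [20.8, 21.4, 0.6], [21.7, 20.5, 0.6], [22.5, 19.7, 0.6], [23.3, 18.7, 0.7], [24.0, 17.8, 0.7], [24.7, 16.8, 0.7], [25.3, 15.8, 0.7], [26.0, 14.7, 0.7]]
turn/row [-0.01, -0.06, -8.94] total d [-175.2, 444.4, -11.8]
linear [[12.9, 26.9, 0.4], [8.6, 28.6, 0.4], [4.1, 29.6, 0.4], [-0.6, 29.9, 0.4], [-5.2, 29.4, 0.4], [-9.7, 28.2, 0.4], [-14.0, 26.4, 0.5], [-17.9, 23.9, 0.5], [-21.4, 20.8, 0.5], [-24.4, 17.2, 0.5], [-26.8, 13.2, 0.6], [-28.5, 8.9, 0.6], [-29.5, 4.4, 0.6], [-29.9, -0.2, 0.7], [-29.5, -4.9, 0.7], [-28.3, -9.4, 0.7]]
```

View pics/w4.png

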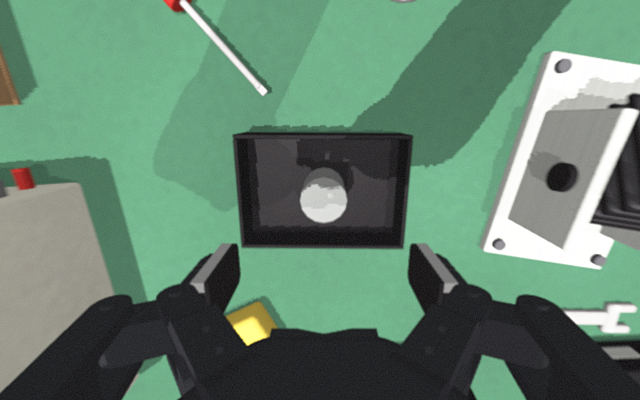

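The cap stands upright in the tray at (323,195). Next is the yoke, going over high.

```bash
python3 -m jog '{"linear":[[0,0,-25],[14,26.5,-25],[15,26,-25],[16,25,0],[17,24.5,0],[18,24,0],[19,23,0],[20,22,0]],"turn":[[0,0,2.3],[0,0,2.3],[0,0,2.3],[0,0,2.3],[0,0,2.3],[0,0,2.3],[0,0,2.3],[0,0,2.3]],"fingers":[0,0,0,0,0,0,0,0]}'
python3 -m jog '{"linear":[[21,21.5,0],[21.5,20.5,0],[22.5,19.5,0],[23,19,0],[24,18,20],[25,17,25],[25,16,20],[39,41,10]],"turn":[[0,0,2.3],[0,0,2.3],[0,0,2.3],[0,0,2.3],[0,0,2.3],[0,0,2.3],[0,0,2.3],[0,0,2.3]],"fingers":[0,0,0,0,0,0,0,0]}'
python3 - <<'E'
from h import *
c=robot.capture("wrist");save(c,"w5");P=cloud(c);p=P.reshape(-1,3);p=p[~np.isnan(p[:,0])]
o=robot.get_obs();print(o["q"].round(2),o["tcp_pos"],R.from_quat(o["orientation"]).as_matrix().round(3).tolist())
m=(np.hypot(p[:,0]-.4395,p[:,1]-.167)<.045)&(p[:,2]>.075)&(p[:,2]<.1);q=p[m]
r=cv2.minAreaRect((q[:,:2]*1000).astype(np.float32));print(m.sum(),r,np.median(q[:,2]))
m=(np.hypot(p[:,0]-.4395,p[:,1]-.167)<.045)&(p[:,2]>.002)&(p[:,2]<.012)
print(cv2.minEnclosingCircle((p[m,:2]*1000).astype(np.float32)))
E
```

```text
time: 9.4
tcp_pos: [0.5369, -0.0802, 0.2997]
orientation: [0.197, 0.98, -0.005, -0.004]
wrist_force: [-0.2, -0.1, 1.2]
finger_gap: 0.995
finger_force: 0.0
time: 10.4
tcp_pos: [0.4548, 0.1679, 0.2228]
orientation: [0.354, 0.935, -0.006, -0.003]
wrist_force: [1.5, 0.3, -0.2]
finger_gap: 1.002
finger_force: 0.0
[-0.92  0.29  0.62  1.81 -0.19  1.11  0.63] [0.45234475 0.17987282 0.22130278] [[-0.759, 0.651, -0.014], [0.651, 0.759, -0.002], [0.009, -0.01, -1.0]]
1058 ((437.3898620605469, 169.60177612304688), (52.071144104003906, 29.567977905273438), 48.7003059387207) 0.08638048696816224
((439.5729675292969, 167.4368133544922), 44.71736526489258)
```

View pics/w5.png

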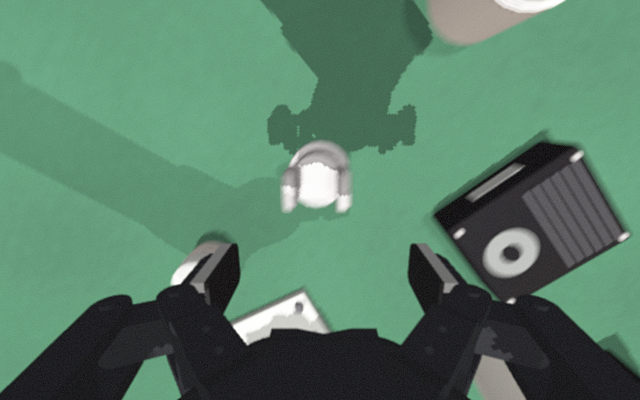

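The yoke is at (317,180), its ears left and right along the closing line.

```bash
python3 -m jog '{"linear":[[2,-9,0],[1.4,-9,10],[0,0,25],[0,0,25],[0,0,25],[0,0,14],[0,0,5],[0,0,0]],"turn":[[-0.55,-0.5,0.6],[0,0,0],[0,0,0],[0,0,0],[0,0,0],[0,0,0],[0,0,0],[0,0,0]],"fingers":[0,0,0,0,0,0,0,0]}'
python3 -m jog '{"linear":[[0,0,0],[0,0,0],[0,0,0],[0,0,0],[0,0,0],[0,0,-10],[0,0,-20],[0,0,-25]],"turn":[[0,0,0],[0,0,0],[0,0,0],[0,0,0],[0,0,0],[0,0,0],[0,0,0],[0,0,0]],"fingers":[255,255,255,255,255,255,255,255]}'
python3 - <<'E'
from h import *
o=robot.get_obs();print(o["q"].round(2),o["tcp_pos"],o["wrist_force"],o["finger_gap"],R.from_quat(o["orientation"]).as_matrix().round(3).tolist())
plan(FL+.200*AX,tiltR(),16)
E
```

```text
time: 11.45
tcp_pos: [0.4413, 0.1574, 0.1194]
orientation: [0.355, 0.935, -0.002, 0.002]
wrist_force: [0.1, 0.3, 0.6]
finger_gap: 1.002
finger_force: 0.0
time: 12.45
tcp_pos: [0.4386, 0.1568, 0.1734]
orientation: [0.355, 0.935, -0.005, 0.0]
wrist_force: [1.0, 0.4, -2.7]
finger_gap: 0.599
finger_force: 63.2
[-0.9   0.3   0.63  1.93 -0.2   0.98  0.66] [0.43857351 0.15684142 0.17335957] [ 1.02075333  0.35299992 -2.70592391] 0.5990577891896752 [[-0.748, 0.664, -0.003], [0.664, 0.748, -0.01], [-0.004, -0.009, -1.0]]
turn/row [-0.5, -1.83, -1.71] total d [38.7, -148.7, 119.8]
linear [[-8.0, -5.4, -7.4], [-8.1, -5.6, -7.2], [-8.1, -5.8, -7.0], [-8.2, -6.0, -6.8], [-8.2, -6.1, -6.6], [-8.2, -6.3, -6.4], [-8.2, -6.5, -6.2], [-8.2, -6.7, -5.9], [-8.2, -6.9, -5.7], [-8.2, -7.1, -5.5], [-8.2, -7.3, -5.3], [-8.1, -7.5, -5.1], [-8.0, -7.7, -5.0], [-8.0, -7.9, -4.8], [-7.9, -8.1, -4.6], [-7.8, -8.3, -4.4]]
```

```bash
cat >> h.py <<'E'
def tool_cloud(name):
    c=robot.capture("wrist");save(c,name);o=robot.get_obs();P=cloud(c)
    M=R.from_quat(o["orientation"]).as_matrix();return c,(P-o["tcp_pos"])@M*1000,o
E
python3 - <<'E'
from h import *
c,q,o=tool_cloud("w6");print(o["tcp_pos"],np.abs(o["qvel"]).max())
F=c["frame"]; s=F.max(2).astype(int)
p=q.reshape(-1,3);f=F.reshape(-1,3).astype(int)
ok=~np.isnan(p[:,0])&(abs(p[:,1])<26)&(abs(p[:,0])<45)&(f.max(1)>110)
for a,b in((20,45),(45,70),(70,85),(85,125)):
    m=ok&(p[:,2]>a)&(p[:,2]<b);t=p[m]
    if len(t):print(a,b,m.sum(),np.percentile(t,[1,50,99],axis=0).round(1).tolist())
t=p[ok&(p[:,2]>100)&(p[:,2]<125)&(abs(p[:,1])<40)]
E
```

```text
[0.44094647 0.15745042 0.17669291] 0.12024864616666009
20 45 2779 [[-0.8, -25.8, 34.9], [15.1, 14.6, 37.6], [27.7, 25.4, 44.0]]
45 70 632 [[1.0, -25.8, 45.2], [27.5, 14.8, 56.2], [28.2, 25.2, 69.6]]
70 85 4754 [[-9.0, -20.0, 71.8], [16.1, -2.5, 77.2], [36.4, 15.5, 83.6]]
85 125 1799 [[17.1, -25.4, 85.6], [35.5, -0.3, 114.6], [43.7, 24.9, 118.9]]
```

View pics/w6.png

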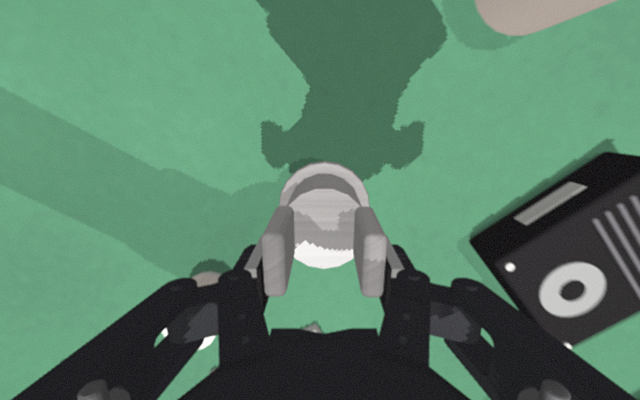

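The yoke is held by its ears but about 13 mm off centre along tool x (ear tops at (277,250) and (373,250)). I'll set it down and regrip centred.

```bash
python3 -m jog '{"linear":[[0,0,15],[0,0,20],[0,0,14],[0,0,5],[0,0,1],[0,0,0],[0,0,0],[0,0,0]],"turn":[[0,0,0],[0,0,0],[0,0,0],[0,0,0],[0,0,0],[0,0,0],[0,0,0],[0,0,0]],"fingers":[255,255,255,255,255,255,0,0]}'
python3 -m jog '{"linear":[[0,0,0],[0,0,0],[6,0,0],[7.5,0,0],[0,0,0],[0,0,0],[0,0,0],[0,0,0]],"turn":[[0,0,0],[0,0,0],[0,0,0],[0,0,0],[0,0,0],[0,0,0],[0,0,0],[0,0,0]],"fingers":[0,0,0,0,0,0,255,255]}'
python3 -m jog '{"linear":[[0,0,0],[0,0,0],[0,0,0],[0,0,-10],[0,0,-20],[0,0,-20],[0,0,-5],[0,0,0]],"turn":[[0,0,0],[0,0,0],[0,0,0],[0,0,0],[0,0,0],[0,0,0],[0,0,0],[0,0,0]],"fingers":[255,255,255,255,255,255,255,255]}'
cat > ears.py <<'E'
from h import *
import sys
c,q,o=tool_cloud(sys.argv[1]);print(o["tcp_pos"],np.abs(o["qvel"]).max(),o["finger_gap"])
f=c["frame"].reshape(-1,3).astype(int);p=q.reshape(-1,3)
ok=~np.isnan(p[:,0])&(abs(p[:,1])<27)&(abs(p[:,0])<45)&(f.max(1)>110)
t=p[ok&(p[:,2]>25)&(p[:,2]<44)]
print(np.percentile(t,[1,50,99],axis=0).round(1).tolist(), cv2.minAreaRect(t[:,:2].astype(np.float32)))
E
python3 ears.py w7
python3 - <<'E'
from h import *
plan(FL+.190*AX,tiltR(),16)
E
```

```text
time: 13.5
tcp_pos: [0.4409, 0.1576, 0.1186]
orientation: [0.355, 0.935, -0.003, 0.002]
wrist_force: [0.2, 0.3, 0.1]
finger_gap: 0.99
finger_force: 0.0
time: 14.5
tcp_pos: [0.4305, 0.166, 0.119]
orientation: [0.355, 0.935, -0.003, 0.002]
wrist_force: [-3.6, -3.6, 17.2]
finger_gap: 0.605
finger_force: 19.3
time: 15.5
tcp_pos: [0.4305, 0.1674, 0.1739]
orientation: [0.355, 0.935, -0.002, 0.002]
wrist_force: [-0.1, -0.2, -3.2]
finger_gap: 0.602
finger_force: 63.6
[0.43011774 0.16717476 0.17340652] 0.009182495844762141 0.60367468614839
[[-13.9, -24.7, 30.7], [2.9, 16.4, 32.2], [14.6, 25.1, 42.9]] ((-0.3503265380859375, -0.46247100830078125), (52.78162384033203, 30.476980209350586), 89.85301971435547)
turn/row [-0.48, -1.82, -1.71] total d [52.1, -160.2, 111.1]
linear [[-9.1, -5.4, -6.9], [-9.2, -5.6, -6.6], [-9.2, -5.8, -6.4], [-9.2, -6.0, -6.1], [-9.2, -6.2, -5.9], [-9.2, -6.5, -5.7], [-9.2, -6.7, -5.4], [-9.2, -6.9, -5.2], [-9.1, -7.2, -5.0], [-9.1, -7.4, -4.7], [-9.0, -7.6, -4.5], [-8.9, -7.9, -4.3], [-8.8, -8.1, -4.1], [-8.7, -8.3, -3.9], [-8.5, -8.5, -3.7], [-8.4, -8.8, -3.5]]
```

```bash
python3 -m jog '{"linear":[[-9,-5.5,-9],[-9,-5.5,-9],[-9,-6,-8],[-9,-6,-7],[-9,-6,-6],[-9,-6.5,-5],[-9,-6.5,-5],[-9,-7,-4]],"turn":[[-0.5,-1.8,-1.7],[-0.5,-1.8,-1.7],[-0.5,-1.8,-1.7],[-0.5,-1.8,-1.7],[-0.5,-1.8,-1.7],[-0.5,-1.8,-1.7],[-0.5,-1.8,-1.7],[-0.5,-1.8,-1.7]],"fingers":[255,255,255,255,255,255,255,255]}'
python3 -m jog '{"linear":[[-9,-7,-5],[-9,-7.5,-5],[-9,-7.5,-4],[-9,-8,-4],[-9,-8,-4],[-8.5,-8,-4],[-8.5,-8.5,-3],[-8.5,-9,-3]],"turn":[[-0.5,-1.8,-1.7],[-0.5,-1.8,-1.7],[-0.5,-1.8,-1.7],[-0.5,-1.8,-1.7],[-0.5,-1.8,-1.7],[-0.5,-1.8,-1.7],[-0.5,-1.8,-1.7],[-0.5,-1.8,-1.7]],"fingers":[255,255,255,255,255,255,255,255]}'
python3 -m jog '{"linear":[[0,0,0],[0,0,0],[0,0,0],[0,0,0],[0,0,0],[0,0,0],[0,0,0],[0,0,0]],"turn":[[0,0,0],[0,0,0],[0,0,0],[0,0,0],[0,0,0],[0,0,0],[0,0,0],[0,0,0]],"fingers":[255,255,255,255,255,255,255,255]}'
python3 ears.py w8
cat > shaft.py <<'E'
from h import *
y=np.array([-CX[1],CX[0],0]); x=np.cross(y,AX);S=np.stack([x,y,AX],1)
o=robot.get_obs();Rm=R.from_quat(o["orientation"])
print("t",o["time"],"tcp in shaft frame mm",((o["tcp_pos"]-FL)@S*1000).round(1),"force shaft",(o["wrist_force"]@S).round(1),"torque",(o["torque"]@S).round(2),"q",o["q"].round(2),"gap",round(o["finger_gap"],3))
print("err to tilt (tool rotvec deg)",(Rm.inv()*tiltR()).as_rotvec(degrees=True).round(2))
E
python3 shaft.py
python3 - <<'E'
from h import *
y=np.array([-CX[1],CX[0],0]); x=np.cross(y,AX);S=np.stack([x,y,AX],1)
for n in("wrist","scene","top"):
    c=robot.capture(n); 
    q=((cloud(c)-FL)@S*1000).reshape(-1,3);q=q[~np.isnan(q[:,0])]
    q=q[np.hypot(q[:,0],q[:,1])<18]
    m=q[(q[:,2]>31)&(q[:,2]<46)]
    print(n,len(m),np.percentile(m,[1,50,99],axis=0).round(1).tolist() if len(m) else '')
E
```

```text
time: 16.55
tcp_pos: [0.4546, 0.0873, 0.233]
orientation: [0.238, 0.962, -0.016, 0.13]
wrist_force: [-0.1, -0.7, -3.2]
finger_gap: 0.598
finger_force: 63.4
time: 17.55
tcp_pos: [0.4818, 0.0066, 0.2873]
orientation: [0.114, 0.96, -0.027, 0.256]
wrist_force: [0.5, 0.3, -3.4]
finger_gap: 0.602
finger_force: 63.4
time: 18.55
tcp_pos: [0.4823, 0.0073, 0.2879]
orientation: [0.115, 0.959, -0.026, 0.256]
wrist_force: [-0.4, 0.2, -3.1]
finger_gap: 0.601
finger_force: 63.4
[0.48229802 0.00728638 0.28786035] 0.0015300101089539958 0.6019654975652046
[[-14.4, -24.7, 30.5], [1.0, 16.7, 32.0], [13.8, 26.2, 42.8]] ((-0.5891704559326172, -0.17205429077148438), (29.845857620239258, 53.596561431884766), 0.022027568891644478)
t 18.6 tcp in shaft frame mm [  1.7   0.3 192.8] force shaft [-2.3 -0.2 -3. ] torque [-0.06  0.93  0.06] q [-0.94 -0.13  0.71  2.11  0.47  0.7   0.83] gap 0.602
err to tilt (tool rotvec deg) [ 0.33 -0.19 -0.37]
wrist 0 
scene 22 [[-5.7, -10.6, 31.3], [6.2, -4.9, 34.4], [12.3, 8.6, 37.9]]
top 0
```

```bash
python3 -m jog '{"linear":[[1.5,0,5],[1.4,0,5],[0,0,10],[0,0,10],[0,0,5],[0,0,4],[0,0,3],[0,0,0]],"turn":[[0.3,-0.2,-0.4],[0,0,0],[0,0,0],[0,0,0],[0,0,0],[0,0,0],[0,0,0],[0,0,0]],"fingers":[255,255,255,255,255,255,255,255]}'; python3 shaft.py
```

```text
time: 19.75
tcp_pos: [0.5003, 0.003, 0.2499]
orientation: [0.112, 0.959, -0.03, 0.257]
wrist_force: [0.1, -0.4, -4.4]
finger_gap: 0.608
finger_force: 63.4
t 19.75 tcp in shaft frame mm [ -1.3   0.3 150.7] force shaft [-2.  -0.4 -3.9] torque [0.01 0.93 0.02] q [-0.93 -0.02  0.78  2.14  0.38  0.56  0.91] gap 0.608
err to tilt (tool rotvec deg) [0.01 0.   0.04]
```

```bash
python3 -m jog '{"linear":[[0,0,1],[0,0,1],[0,0,1],[0,0,1],[0,0,0.5],[0,0,0],[0,0,0],[0,0,0]],"turn":[[0,0,0],[0,0,0],[0,0,0],[0,0,0],[0,0,0],[0,0,0],[0,0,0],[0,0,0]],"fingers":[255,255,255,255,255,255,255,255]}'; python3 shaft.py
```

```text
time: 20.75
tcp_pos: [0.5024, 0.0026, 0.2467]
orientation: [0.113, 0.959, -0.03, 0.257]
wrist_force: [-7.5, 1.6, 4.5]
finger_gap: 0.602
finger_force: 65.1
t 20.75 tcp in shaft frame mm [ -1.    0.4 146.9] force shaft [-4.4 -0.2  7.7] torque [-0.38  1.39 -0.02] q [-0.92 -0.01  0.79  2.14  0.37  0.54  0.93] gap 0.602
err to tilt (tool rotvec deg) [ 0.05 -0.02  0.01]
```

```bash
python3 -m jog '{"linear":[[0,0,0.5],[0,0,0.3],[0,0,0.2],[0,0,0],[0,0,0],[0,0,0],[0,0,0],[0,0,0]],"turn":[[0,0,2],[0,0,3],[0,0,3],[0,0,3],[0,0,3],[0,0,3],[0,0,0],[0,0,0]],"fingers":[255,255,255,255,255,255,255,255]}'; python3 shaft.py
```

```text
time: 21.75
tcp_pos: [0.5028, 0.0025, 0.245]
orientation: [0.253, 0.932, 0.008, 0.259]
wrist_force: [0.0, -0.5, -4.2]
finger_gap: 0.602
finger_force: 63.4
t 21.75 tcp in shaft frame mm [ -1.5   0.4 145.2] force shaft [-1.9 -0.5 -3.7] torque [0.03 0.91 0.  ] q [-0.92 -0.    0.79  2.14  0.36  0.54  0.64] gap 0.602
err to tilt (tool rotvec deg) [ 3.000e-02 -1.000e-02 -1.692e+01]
```

Force vanished and the yoke advanced, so the teeth have meshed. Now I press on.

```bash
python3 -m jog '{"linear":[[0,0,1],[0,0,1.5],[0,0,2],[0,0,2.5],[0,0,3],[0,0,3],[0,0,1],[0,0,0]],"turn":[[0,0,1],[0,0,0],[0,0,0],[0,0,0],[0,0,0],[0,0,0],[0,0,0],[0,0,0]],"fingers":[255,255,255,255,255,255,255,255]}'; python3 shaft.py
```

```text
time: 22.75
tcp_pos: [0.5098, 0.0008, 0.233]
orientation: [0.261, 0.93, 0.01, 0.259]
wrist_force: [-0.3, 0.6, -3.4]
finger_gap: 0.599
finger_force: 63.4
t 22.75 tcp in shaft frame mm [ -1.2   0.3 131.3] force shaft [-2.1  0.5 -2.7] torque [0.05 0.91 0.01] q [-0.91  0.04  0.8   2.14  0.3   0.49  0.67] gap 0.599
err to tilt (tool rotvec deg) [ 1.000e-02 -0.000e+00 -1.797e+01]
```

```bash
python3 -m jog '{"linear":[[0,0,3],[0,0,3],[0,0,3],[0,0,2],[0,0,1.5],[0,0,1],[0,0,0.5],[0,0,0]],"turn":[[0,0,0],[0,0,0],[0,0,0],[0,0,0],[0,0,0],[0,0,0],[0,0,0],[0,0,0]],"fingers":[255,255,255,255,255,255,255,255]}'; python3 shaft.py
```

```text
time: 23.75
tcp_pos: [0.5157, -0.0006, 0.2225]
orientation: [0.261, 0.93, 0.011, 0.257]
wrist_force: [-27.5, 2.7, 27.8]
finger_gap: 0.6
finger_force: 68.3
t 23.75 tcp in shaft frame mm [ -1.3   0.4 119. ] force shaft [-9.9 -3.7 37.8] torque [-1.1   2.13  0.11] q [-0.88  0.08  0.79  2.14  0.24  0.46  0.73] gap 0.6
err to tilt (tool rotvec deg) [  0.07  -0.16 -18.  ]
```

Travel from tooth contact is 27.9 mm and the axial force is 41 N, so the yoke is home. Releasing.

```bash
python3 -m jog '{"linear":[[0,0,-1],[0,0,-1],[0,0,0],[0,0,0],[0,0,0],[0,0,0],[0,0,-5],[0,0,-10]],"turn":[[0,0,0],[0,0,0],[0,0,0],[0,0,0],[0,0,0],[0,0,0],[0,0,0],[0,0,0]],"fingers":[255,255,0,0,0,0,0,0]}'
python3 -m jog '{"linear":[[0,0,-15],[0,0,-20],[0,0,-25],[0,0,-25],[0,0,-15],[0,0,-10],[0,0,0],[0,0,0]],"turn":[[0,0,0],[0,0,0],[0,0,0],[0,0,0],[0,0,0],[0,0,0],[0,0,0],[0,0,0]],"fingers":[0,0,0,0,0,0,0,0]}'
python3 shaft.py
python3 - <<'E'
from h import *
y=np.array([-CX[1],CX[0],0]); x=np.cross(y,AX);S=np.stack([x,y,AX],1)
c=robot.capture("wrist");save(c,"w9");q=((cloud(c)-FL)@S*1000).reshape(-1,3)
q=q[~np.isnan(q[:,0])];q=q[(np.hypot(q[:,0],q[:,1])<32)]
t=q[(q[:,2]>78)&(q[:,2]<95)];print(len(t),np.median(t[:,2]),cv2.minAreaRect(t[:,:2].astype(np.float32)))
f=q[(q[:,2]>4)&(q[:,2]<16)];print(len(f),np.median(f[:,2]))
s=robot.capture("scene");save(s,"s9");cv2.imwrite("pics/s9c.png",cv2.resize(s["frame"][110:350,190:450,::-1],None,fx=2,fy=2))
E
```

```text
time: 24.75
tcp_pos: [0.508, 0.001, 0.2358]
orientation: [0.261, 0.93, 0.01, 0.259]
wrist_force: [-0.2, -0.2, 0.5]
finger_gap: 1.002
finger_force: 0.0
time: 25.75
tcp_pos: [0.4547, 0.0136, 0.3304]
orientation: [0.261, 0.93, 0.01, 0.258]
wrist_force: [0.3, 0.0, 0.3]
finger_gap: 1.003
finger_force: 0.0
t 25.75 tcp in shaft frame mm [ -1.6   0.  243.9] force shaft [0.4 0.1 0.1] torque [ 0.02  0.52 -0.05] q [-0.95 -0.25  0.61  2.08  0.55  0.87  0.43] gap 1.003
err to tilt (tool rotvec deg) [ -0.03  -0.03 -17.97]
824 87.08025121554611 ((-2.678997039794922, 0.385406494140625), (51.68037796020508, 29.163692474365234), 70.90715026855469)
448 9.661013867443007
```

View pics/w9.png

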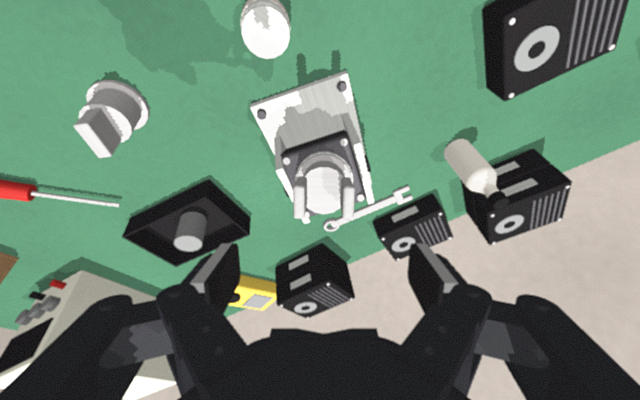

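View pics/s9c.png

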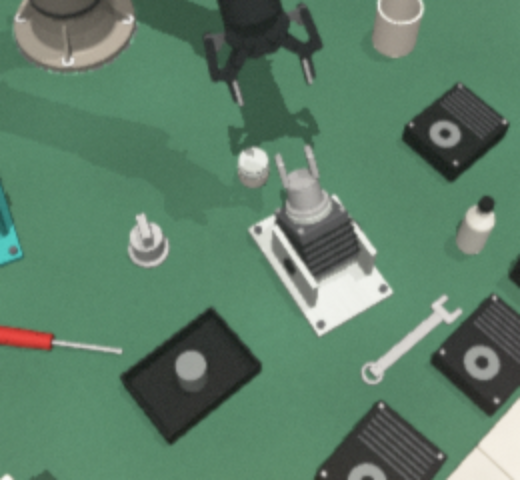

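The yoke sits on the flange in the wrist view at (322,185), with its ear tops 87 mm out. The cap stands in the tray at (190,370) in the scene crop, everything else is untouched and the gripper is clear.

```bash
python3 -c "
from rig import robot
print(robot.finish_job())"
```

```text
the job is handed in; nothing more can be done
None
```

The job is handed in: the cap stands in the tray, the yoke is meshed and pressed home on the flange, the gripper is open and clear, and the clock read about 26 s.

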